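# Start the test kiln's drying stage: damper to half, heat to low

## Task

Get the test kiln going on its drying stage. First open the vent damper on its lid from shut to the next hole, half open: pull up the spring plunger, swing the arm round by it, and let the pin snap fully home in that hole. Then turn the heat switch on the sloping controller one click clockwise, from off to low, never running on to high, and leave the bottles, kiln posts and bowl round about where they are.

Things in the scene. Friction and masses are not known exactly. Their poses are not given: they have to be found in the camera images.
- kiln: bench test kiln, fixed: steel octagon 310 mm across flats, flat lid top 250 mm up. Origin at the centre of its underside, z up, front (with the lid handle, reaching 45 mm out) towards -x. On the lid turns the vent damper: a flat steel lever, a 72 mm disc over the flue hole at one end, the spring plunger at the other, front end.
- damper_pivot (a point): point on the damper's upright pivot axis, level with the middle of the plunger's grip when the pin is home (301 mm above the table); axes as the kiln's. The pivot nut's top is 19 mm below this point.
- damper (a joint): turn of the damper lever about its upright pivot, rad, counterclockwise from above: 0 shut (start), 0.524 half open (the next hole), 1.047 full open. At these angles an index plate has 10 mm holes, 75 mm from the pivot. Friction 0.08 N m holds the lever; with the pin in a hole it cannot turn.
- plunger_grip (a point): middle of the spring plunger's black round grip: upright cylinder 24 mm across, 30 mm tall, 75 mm from the pivot; it goes round with the lever. z up along the pull, x along the lever from plunger to pivot. With the pin home, the lever's top (24 mm wide) lies 30 mm below this point, the grip's underside 15 mm below; nothing near stands higher than the grip.
- plunger (a joint): how far the plunger is pulled up, m: 0 pin fully home in a hole, 0.008 pin just clear or riding on the plate, stop at 0.013. A spring pushes it down with 5 N when home, 10.8 N at the stop. The 8 mm pin has a round end and drops into a hole by itself from up to 3 mm off its middle.
- console: kiln power controller, fixed: grey steel box 170 mm deep, 190 mm wide, 45 mm high in front and 142 mm at the back. Origin at the centre of its underside, z up, front towards -x. Its panel slopes 40 degrees from level, rising away from the front.
- switch_grip (a point): point on the heat switch's axis, in its black bar grip (12 mm thick, 44 mm long), at the height to pinch. z: the axis, square out of the panel, 40 degrees from vertical; x: along the bar to its pointing end, turning with it. Along the axis the bar's top is 8 mm above this point, the round skirt (42 mm across) 19 mm below, the panel's face 25 mm below.
- switch (a joint): turn of the heat switch, rad, clockwise facing the panel: 0 off (start; bar 45 degrees left of straight up the panel, ring mark), 0.785 low (straight up, one line), 1.571 high (45 degrees right, two lines). A sprung detent at each: 0.15 N m takes it out of one, then it turns easily; let go, it falls into the nearest (off tips over to low at 0.39, low to high at 1.18).
- bottle_a: glaze squeeze bottle, 58 mm across, 165 mm tall, upright, behind the controller; origin at the centre of its underside. Not part of the job.
- bottle_b: another such glaze bottle (58 mm across, 165 mm tall), upright, behind the controller; origin at the centre of its underside. Not part of the job.
- bottle_c: another such glaze bottle (58 mm across, 165 mm tall), upright, to the left of the kiln; origin at the centre of its underside. Not part of the job.
- post_a: pale round kiln post, 32 mm across, 60 mm tall, upright, to the right of the controller; origin at the centre of its underside. Not part of the job.
- post_b: pale round kiln post, 32 mm across, 35 mm tall, upright, to the right of the controller; origin at the centre of its underside. Not part of the job.
- bowl: bisque-fired bowl, 110 mm across its rim, 50 mm tall, at the kiln's front left; origin at the centre of its underside. Not part of the job.

How it is judged:
By the outcome, as a careful person would: the job done as asked, in the order asked, and still so for the second after the job is handed in, with the robot touching nothing.
It also fails if it takes over 54 s, if anything falls off the work surface, if the arm or the gripper's body presses on something with over 40 N, if the wrist force passes 120 N, or if a joint passes its speed limit or range.

## Robot

A 6-joint arm with a two-finger parallel gripper is mounted at the origin on the work surface. World frame = base frame: x ahead of the robot, y to its left, z up, the work surface at z = 0. Lengths are in m, angles in rad, forces in N, time in s.
With the tool pointing down it reaches from about 0.275 to 0.75 m from the base axis. Payload 10.2 kg.
Tool frame: the origin (TCP) lies at the very end of the fingers, on their centre line; the grasp point (between the pads) lies 19 mm behind it; z points along the fingers, y is the line along which they close (so a half turn about z gives the same grasp; the last joint's range is limited). The gripper opens to 88 mm and grips with 3 to 60 N. Pads are 18 mm wide; open, the fingers measure 123 mm over their backs; the gripper's body (75 mm by 187 mm) begins 45 mm behind the grasp point.
Start: joints at [-1.522, 0.313, 1.498, -0, 1.331, -0.223], TCP at [0.141, -0.506, 0.239] pointing down, gripper open.
Joint ranges: [-2.94, 2.94], [-0.97, 2.17], [0.19, 2.56], [-1.23, 4.37], [0.02, 3.11], [-2.88, 2.88]. Speed limits (rad/s): [2.39, 2.39, 3.01, 3.14, 3.14, 3.14].

## Interface

Orientations are given as a rotation vector (axis times angle).
In Python, from workcell import r gives the robot as it stands. The module is installed in compiled form; this text tells all that it offers.
- The arm moves only by the tool step_arm, never from a script. Its argument "increments" is a list of rows, each a list of 3 entries, a list of its own where there are three numbers: the shift along the tool's x, y, z in m, then the turn, a rotation vector about the tool's x, y, z in rad, then the finger opening in m, from 0 to 0.0881. In form: [[[tx, ty, tz], [wx, wy, wz], grip], ...]. A call has exactly 5 rows; each row shifts and turns the commanded pose from where the row before left it, along the tool's axes as they then stand; what a row does not reach is not made up. A row lasts 1/8 s, in which the tool goes at most 62.5 mm and 10.7 degrees, less where a joint would pass 70% of its speed; a pose out of reach is approached as far as the arm can. A call with a gripper value outside its range is refused whole. The fingers move at their own pace and stop on an object; "squeeze" is the grip in N (left out, the last holds). Time passes only in rows, so rows that do not move let the fingers close, or fill a call up. It gives the time, the measured TCP pose, the force, the opening and the grip force at its end, in the units of the state.
- r.state(): the state, without advancing time (a new reading comes with each control period).
- r.camera(name): name is "scene" or "top"; returns a dict with "color" (420x560x3 uint8, red, green, blue), "z_map" (420x560 float32, m along the optical axis (not along the pixel's ray), 0 where there is no reading), "intrinsics" (3x3 intrinsics, pixels), "R" (3x3) and "t" (3): a world point X has camera coordinates R X + t. Camera axes: x right, y down, z forward; pixel columns grow to the right and rows downward; lengths in m; the calibration is good to about 2 mm. A picture is of the moment at which its call begins.
- r.finish_job(): hands the job in; it is judged then, once.
The state is a dict: "time": time; "q": joint angles; "dq": joint speeds; "joint_torque": joint torques, N m; "ee_pos": TCP position; "eef_rot": TCP orientation; "ft_force": force on the tool from outside, world axes, zero at the start; "moment": the same for the moment, N m; "finger_gap": finger opening in m; "grasp_force": force on a finger pad.
Only numpy, scipy, OpenCV 4.12 (cv2) and the standard library are available. Lean on these libraries where they do the work, as an engineer would, in place of code of your own. Each camera call takes 0.05 s, during which the arm holds its last target. There are 200 camera calls.

## Working session

There is one attempt and no reset: what is moved stays moved. The work goes in short steps, Python scripts to look and compute and a tool call to move; the robot and the scene stay as the last step left them, time stands still between calls to the robot, and variables do not carry over. Pictures are saved under pics/ and viewed, at most 10 in all, crops included, and the job is handed in when it is done.

Besides the shell and the picture viewer there is one more tool, called after "Emit:" by a JSON object that holds its "api" and its "payload". step_arm: Moves the arm, as the interface text tells. Its arguments: {"type":"object","properties":{"increments":{"type":"array"},"squeeze":{"type":"number"}},"required":["increments"]}

```bash
mkdir -p pics
cat > h.py <<'E'
import numpy as np, cv2, pickle
from workcell import r
def grab(tag):
    d={}
    for n in("scene","top"):
        c=r.camera(n); d[n]=c; cv2.imwrite(f"pics/{n}_{tag}.png",cv2.cvtColor(c["color"],cv2.COLOR_RGB2BGR))
    pickle.dump(d,open(f"{tag}.pkl","wb")); return d
def cloud(c):
    v,u=np.mgrid[:420,:560]; z=c["z_map"]; K=np.array(c["intrinsics"])
    P=np.stack([(u-K[0,2])/K[0,0]*z,(v-K[1,2])/K[1,1]*z,z],-1)
    X=(P-np.array(c["t"]))@np.array(c["R"]); X[z==0]=np.nan; return X
def ray(c,u,v,h):
    K=np.array(c["intrinsics"]);R=np.array(c["R"]);C=-R.T@np.array(c["t"])
    d=R.T@np.linalg.inv(K)@[u,v,1]; return C+d*(h-C[2])/d[2]
E
python3 - <<'E'
from h import *
d=grab("a")
a=np.hstack([d["scene"]["color"],d["top"]["color"]])
print(r.state())
for n in d: c=d[n]; print(n,c["intrinsics"],-np.array(c["R"]).T@c["t"],c["R"])
E
```

```text
{'time': 0.1, 'q': array([-1.52240147e+00,  3.13375390e-01,  1.49835034e+00,  1.04772423e-05,
        1.33099066e+00, -2.23407499e-01]), 'dq': array([ 1.17674857e-03, -1.75368646e-03, -6.23455259e-04,  9.43704770e-04,
       -6.00422309e-05, -1.77909783e-04]), 'joint_torque': array([ 2.52590376e-03, -4.02810395e+01, -2.52644116e+01,  6.95744692e-02,
        3.42016085e-02, -5.16560533e-05]), 'ee_pos': array([ 0.14092203, -0.50550964,  0.2382319 ]), 'eef_rot': array([-3.11151833e+00, -4.25477715e-01, -1.70128292e-04]), 'ft_force': array([ 0.05272983, -0.85636921,  0.78382656]), 'moment': array([-0.03350217,  0.01525214, -0.03571135]), 'grasp_force': 0.0, 'finger_gap': 0.08783824917014506}
scene [[400.19722225   0.         277.62416229]
 [  0.         400.19722225 214.29354663]
 [  0.           0.           1.        ]] [0.72919582 0.4340495  1.23225023] [[-9.24181168e-01  3.81953927e-01  6.04719777e-04]
 [ 3.46070327e-01  8.38024568e-01 -4.21841383e-01]
 [-1.61630743e-01 -3.89648587e-01 -9.06669444e-01]]
top [[407.15725658   0.         289.25926689]
 [  0.         407.15725658 209.85837419]
 [  0.           0.           1.        ]] [0.31331793 0.00402976 1.29865416] [[ 0.02334083 -0.99946577  0.02287755]
 [-0.9816214  -0.02724761 -0.18888356]
 [ 0.18940601 -0.0180484  -0.98173297]]
```

View pics/scene_a.png

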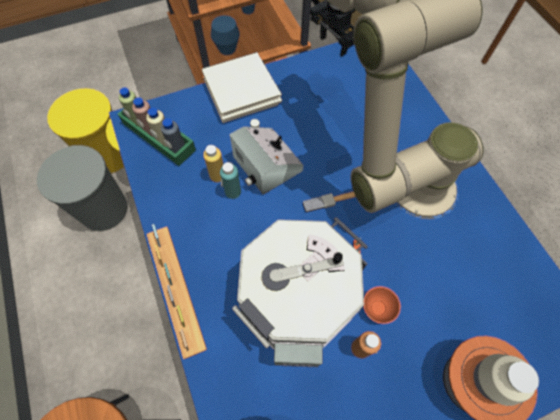

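View pics/top_a.png

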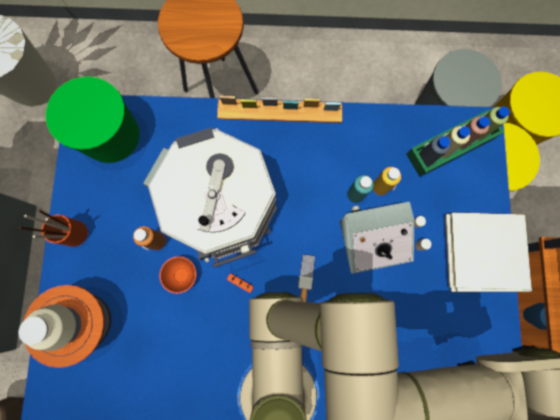

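The scene view shows the kiln with its plunger grip at (338,258) and pivot at (307,268), and the controller at (265,155). In the top view the grip is at (205,220), the flue disc at (219,166), the index holes at about (222,217) and (237,213), and the switch at (384,251).

Run:
```python
from h import *
d=pickle.load(open("a.pkl","rb"))
ims=[]
for n,(u0,u1,v0,v1),(a0,a1,b0,b1) in(("top",(140,280,120,270),(335,445,190,280)),("scene",(230,370,215,350),(220,310,110,200))):
    c=d[n];X=cloud(c);g=c["color"].max(-1)
    for (p,q,s,t),zr in(((u0,u1,v0,v1),(.27,.34)),((a0,a1,b0,b1),(.06,.2))):
        m=np.zeros(g.shape,bool);m[s:t,p:q]=(g[s:t,p:q]<60)
        m&=(X[...,2]>zr[0])&(X[...,2]<zr[1])
        k,L,S,C=cv2.connectedComponentsWithStats(m.astype(np.uint8))
        for i in range(1,k):
            if S[i,4]>12:
                Q=X[L==i]; print(n,C[i].round(1),S[i],"med",np.nanmedian(Q,0).round(4),"min",np.nanmin(Q,0).round(3),"max",np.nanmax(Q,0).round(3))
        ims.append(cv2.resize(c["color"][s:t,p:q],(400,300),interpolation=cv2.INTER_CUBIC))
    # kiln lid
    m=(np.abs(X[...,2]-.25)<.006)&(g>120);m=cv2.morphologyEx(m.astype(np.uint8),cv2.MORPH_OPEN,np.ones((3,3)))
    k,L,S,C=cv2.connectedComponentsWithStats(m);i=1+S[1:,4].argmax();Q=X[L==i]
    print(n,"lid",S[i],np.median(Q,0),cv2.minAreaRect(Q[:,:2].astype(np.float32)))
    # panel plane
    s,t,p,q=(b0,b1,a0,a1);
    Q=X[s:t,p:q].reshape(-1,3);Q=Q[(Q[:,2]>.055)&(Q[:,2]<.135)];
    best=None;rng=np.random.default_rng(0)
    for _ in range(400):
        w=Q[rng.choice(len(Q),3,False)];nn=np.cross(w[1]-w[0],w[2]-w[0]);
        if np.linalg.norm(nn)<1e-5:continue
        nn/=np.linalg.norm(nn);nn*=np.sign(nn[2])
        if nn[2]<.6 or nn[2]>.9: continue
        inl=abs((Q-w[0])@nn)<.003
        if best is None or inl.sum()>best.sum():best=inl
    W=Q[best];cc=W.mean(0);nn=np.linalg.svd(W-cc)[2][2];nn*=np.sign(nn[2])
    print(n,"panel",best.sum(),cc,nn,"tilt",np.degrees(np.arccos(nn[2])),"az",np.degrees(np.arctan2(-nn[1],-nn[0])))
cv2.imwrite("pics/crops.png",cv2.cvtColor(np.vstack([np.hstack(ims[:2]),np.hstack(ims[2:])]),cv2.COLOR_RGB2BGR))
```

```text
top [203.6 220.5] [199 217  10   8  61] med [0.4717 0.194  0.3156] min [0.463 0.185 0.297] max [0.48  0.206 0.321]
top [383.9 250. ] [377 244  14  14 141] med [ 0.4314 -0.2998  0.1053] min [ 0.41  -0.322  0.075] max [ 0.449 -0.28   0.126]
top lid [ 150  130  124  120 8680] [0.56494249 0.20823231 0.25011215] ((0.5671511888504028, 0.19274017214775085), (0.3064420819282532, 0.31084492802619934), 21.230512619018555)
top panel 1684 [ 0.44292117 -0.29754646  0.0961847 ] [-0.6230762 -0.1416383  0.7692299] tilt 39.71521538832867 az 12.806895702157735
scene [337.1 258.1] [333 253   9  11  66] med [0.4773 0.2014 0.3148] min [0.465 0.191 0.292] max [0.486 0.209 0.32 ]
scene [276.5 143.5] [271 137  10  12  61] med [ 0.4323 -0.2898  0.1093] min [ 0.411 -0.312  0.088] max [ 0.447 -0.279  0.126]
scene [252.1 177.8] [249 175   7   8  26] med [ 0.5489 -0.2258  0.0636] min [ 0.541 -0.238  0.06 ] max [ 0.557 -0.211  0.068]
scene lid [ 239  221  124  120 9382] [0.57160174 0.21979935 0.24971646] ((0.5647878646850586, 0.19205926358699799), (0.3059074580669403, 0.30925410985946655), 20.121763229370117)
scene panel 749 [ 0.44189892 -0.29287847  0.09729878] [-0.62580608 -0.13908854  0.76747712] tilt 39.87212640017136 az 12.530597876490937
```

View pics/crops.png

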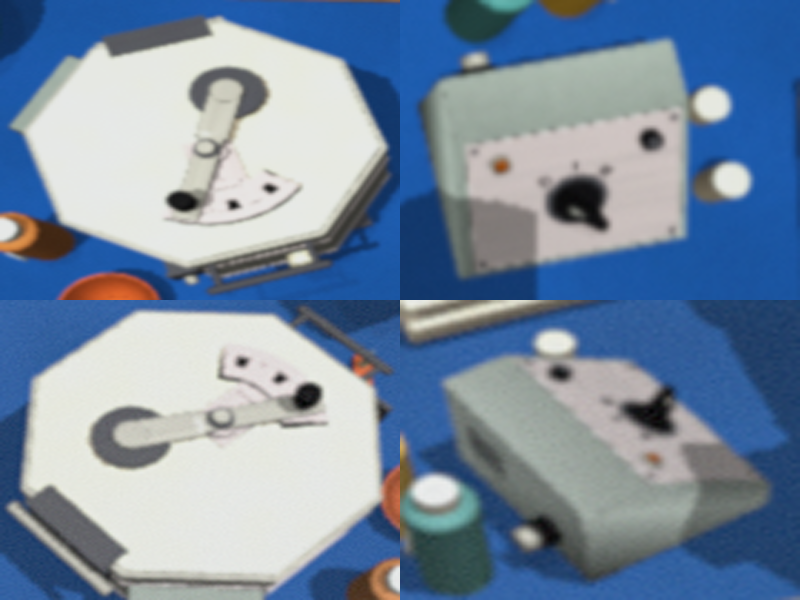

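The crops show the lever's nut at top px (211.8,194) and scene px (307,268). The switch bar runs from upper-left (pointing at the ring mark) to lower-right over its skirt, with the skirt centre near top px (383.7,249.4). Next I triangulate these.

```bash
cat >> h.py <<'E'
def line(c,p):
    K=np.array(c["intrinsics"]);R=np.array(c["R"]);C=-R.T@np.array(c["t"])
    d=R.T@np.linalg.inv(K)@[p[0],p[1],1];return C,d/np.linalg.norm(d)
def tri(d,pt,ps):
    A=np.zeros((3,3));b=np.zeros(3);L=[line(d["top"],pt),line(d["scene"],ps)]
    for C,e in L: M=np.eye(3)-np.outer(e,e);A+=M;b+=M@C
    X=np.linalg.solve(A,b);return X,[np.linalg.norm(np.cross(e,X-C)) for C,e in L]
E
python3 - <<'E'
from h import *
d=pickle.load(open("a.pkl","rb"))
print("nut",tri(d,(211.8,194),(307,268)))
print("grip",tri(d,(203.6,220.5),(337.1,258.1)))
for n,p,q in(("top",(211.8,194),(203.6,220.5)),("scene",(307,268),(337.1,258.1))):
    print(n,"nut@.282",ray(d[n],*p,.282),"grip@.308",ray(d[n],*q,.308))
nrm=np.array([-.6244,-.1404,.7684]);nrm/=np.linalg.norm(nrm)
az=np.arctan2(.1404,.6244);up=np.array([np.cos(az)*.766,np.sin(az)*.766,.643]);up-=nrm*(up@nrm);up/=np.linalg.norm(up);rt=np.cross(up,nrm);o=np.array([.4424,-.2952,.0967])
print("up",up,"rt",rt)
for n in d:
    X=cloud(d[n]);D=X-o;hh=D@nrm;u=D@rt;v=D@up;g=d[n]["color"].max(-1)
    near=(np.hypot(u,v)<.05)
    for lo,hi in((.003,.009),(.012,.027),(.028,.038)):
        m=near&(hh>lo)&(hh<hi)&(g<110)
        if m.sum()<3: print(n,lo,m.sum());continue
        q=np.stack([u[m],v[m]],1);ctr,sz,ang=cv2.minAreaRect(q.astype(np.float32))
        print(n,lo,m.sum(),"uv ctr",np.round(ctr,4),"mean",q.mean(0).round(4),np.round(sz,4),round(ang,1),"xyz@25",(o+ctr[0]*rt+ctr[1]*up+.025*nrm).round(4),"pca",np.degrees(np.arctan2(*np.linalg.svd(q-q.mean(0),full_matrices=False)[2][0][::-1])).round(1))
    # panel outline by colour: bright pinkish points on plane
    m=(np.abs(hh)<.003)&(np.abs(u)<.1)&(np.abs(v)<.09)
    print(n,"panel pts",m.sum(),[np.percentile(a[m],[1,99]).round(3) for a in(u,v)])
    # dark blob rays onto z planes: skirt
E
```

```text
nut (array([0.54707402, 0.18569891, 0.27280336]), [np.float64(0.0002586037973219336), np.float64(0.00025860379732197476)])
grip (array([0.47341063, 0.19745385, 0.29820113]), [np.float64(0.0002576485319580789), np.float64(0.0002576485319581181)])
top nut@.282 [0.54516561 0.18389486 0.282     ] grip@.308 [0.47202461 0.1953805  0.308     ]
scene nut@.282 [0.54863714 0.18825942 0.282     ] grip@.308 [0.47590993 0.20011239 0.308     ]
up [0.7496719  0.16856812 0.6399819 ] rt [ 0.21937834 -0.97563986  0.        ]
scene 0.003 35 uv ctr [-0.     -0.0062] mean [ 0.0008 -0.004 ] [0.0415 0.0404] 50.3 xyz@25 [ 0.4221 -0.2997  0.1119] pca -138.1
scene 0.012 22 uv ctr [-0.0015 -0.0057] mean [-0.0067  0.0019] [0.0123 0.0397] 47.9 xyz@25 [ 0.4222 -0.2982  0.1123] pca 145.6
scene 0.028 25 uv ctr [-0.001 -0.006] mean [-0.0015 -0.0044] [0.0106 0.0439] 45.0 xyz@25 [ 0.4221 -0.2987  0.1121] pca 136.8
scene panel pts 951 [array([-0.091,  0.097]), array([-0.077,  0.076])]
top 0.003 72 uv ctr [ 0.0042 -0.0099] mean [ 0.004  -0.0053] [0.0419 0.0403] 88.1 xyz@25 [ 0.4203 -0.3045  0.1096] pca 31.3
top 0.012 25 uv ctr [ 0.0032 -0.0025] mean [-0.0016  0.0009] [0.0099 0.0378] 59.3 xyz@25 [ 0.4256 -0.3023  0.1143] pca -36.6
top 0.028 50 uv ctr [ 0.0029 -0.0091] mean [ 0.0013 -0.0067] [0.0129 0.0427] 40.4 xyz@25 [ 0.4206 -0.303   0.1101] pca -46.3
top panel pts 2052 [array([-0.089,  0.096]), array([-0.075,  0.075])]
```

Emit:
{"api": "step_arm", "payload": {"increments": [[[0, 0, -0.055], [0, 0, 0], 0.088], [[0, 0, -0.055], [0, 0, 0], 0.088], [[0.036, -0.042, 0], [0, 0, 0], 0.088], [[0.036, -0.042, 0], [0, 0, 0], 0.088], [[0.036, -0.042, 0], [0, 0, 0], 0.088]], "squeeze": 40}}

```text
time: 0.72
ee_pos: [0.2116, -0.3537, 0.3484]
eef_rot: [-3.112, -0.425, -0.0]
ft_force: [1.0, 0.3, -0.8]
finger_gap: 0.0882
grasp_force: 0.0
```

Emit:
{"api": "step_arm", "payload": {"increments": [[[0.036, -0.042, 0], [0, 0, 0], 0.088], [[0.036, -0.042, 0], [0, 0, 0], 0.088], [[0.036, -0.042, 0], [0, 0, 0], 0.088], [[0.036, -0.042, 0], [0, 0, 0], 0.088], [[0.036, -0.042, 0], [0, 0, 0], 0.088]]}}

```text
time: 1.35
ee_pos: [0.3284, -0.103, 0.3487]
eef_rot: [3.113, 0.425, 0.0]
ft_force: [1.1, -1.4, -0.2]
finger_gap: 0.0876
grasp_force: 0.0
```

Emit:
{"api": "step_arm", "payload": {"increments": [[[0.036, -0.042, 0], [0, 0, 0], 0.088], [[0.036, -0.042, 0], [0, 0, 0], 0.088], [[0.036, -0.042, 0], [0, 0, 0], 0.088], [[0, 0, 0], [0, 0, 0], 0.088], [[0, 0, 0], [0, 0, 0], 0.088]]}}

```text
time: 1.98
ee_pos: [0.3981, 0.0453, 0.3485]
eef_rot: [3.112, 0.426, -0.001]
ft_force: [-0.2, -0.4, -0.1]
finger_gap: 0.0881
grasp_force: 0.0
```

Emit:
{"api": "step_arm", "payload": {"increments": [[[0.038, -0.042, 0], [0, 0, 0], 0.088], [[0.038, -0.042, 0], [0, 0, 0], 0.088], [[0.038, -0.042, 0], [0, 0, 0], 0.088], [[0, 0, 0], [0, 0, 0], 0.06], [[0, 0, 0], [0, 0, 0], 0.06]]}}

```text
time: 2.6
ee_pos: [0.4744, 0.196, 0.3487]
eef_rot: [3.113, 0.423, -0.0]
ft_force: [-0.3, -0.9, 0.0]
finger_gap: 0.0702
grasp_force: 0.0
```

Run:
```python
from h import *
d=grab("b");s=r.state();print(s["ee_pos"],s["q"],s["ft_force"])
a=cv2.resize(d["top"]["color"][150:270,130:290],(400,300),interpolation=2);b=cv2.resize(d["scene"]["color"][200:320,250:410],(400,300),interpolation=2)
cv2.imwrite("pics/b.png",cv2.cvtColor(np.hstack([a,b]),cv2.COLOR_RGB2BGR))
```

```text
[0.4742598  0.19591483 0.3492075 ] [ 1.63207220e-01  2.33248235e-01  1.31802711e+00 -1.94046943e-04
  1.58967995e+00  1.46462786e+00] [-0.24788776 -0.4894809   0.64157461]
```

View pics/b.png

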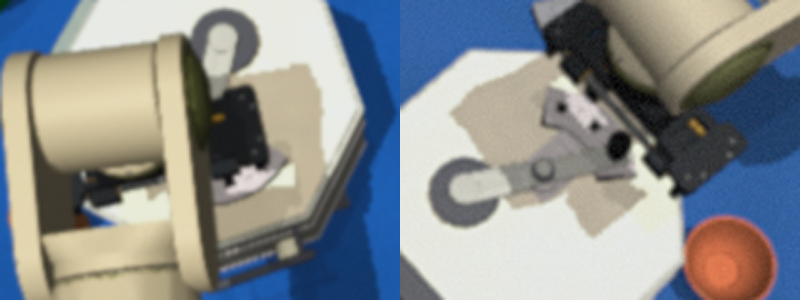

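The fingers stand open over the lever, one on each side of the grip (grip at crop (619,145)). I'll go down and close.

Emit:
{"api": "step_arm", "payload": {"increments": [[[0, -0.001, 0.02], [0, 0, 0], 0.06], [[0, 0, 0.02], [0, 0, 0], 0.06], [[0, 0, 0.015], [0, 0, 0], 0.06], [[0, 0, 0.0105], [0, 0, 0], 0.06], [[0, 0, 0], [0, 0, 0], 0.06]]}}

```text
time: 3.32
ee_pos: [0.474, 0.1983, 0.283]
eef_rot: [3.113, 0.425, -0.001]
ft_force: [0.3, 0.3, 0.6]
finger_gap: 0.0597
grasp_force: 0.0
```

Emit:
{"api": "step_arm", "payload": {"increments": [[[0, 0, 0], [0, 0, 0], 0.035], [[0, 0, 0], [0, 0, 0], 0.03], [[0, 0, 0], [0, 0, 0], 0.027], [[0, 0, 0], [0, 0, 0], 0.025], [[0, 0, 0], [0, 0, 0], 0.024]], "squeeze": 8}}

```text
time: 3.95
ee_pos: [0.4743, 0.1984, 0.2833]
eef_rot: [3.112, 0.425, 0.001]
ft_force: [1.3, -1.1, 0.4]
finger_gap: 0.0239
grasp_force: 0.7
```

Emit:
{"api": "step_arm", "payload": {"increments": [[[0, 0, 0], [0, 0, 0], 0.015], [[0, 0, 0], [0, 0, 0], 0.0], [[0, 0, 0], [0, 0, 0], 0.0], [[0, 0, 0], [0, 0, 0], 0.0], [[0, 0, 0], [0, 0, 0], 0.0]], "squeeze": 40}}

```text
time: 4.58
ee_pos: [0.4743, 0.1985, 0.2833]
eef_rot: [3.112, 0.425, 0.001]
ft_force: [3.4, -2.2, 0.2]
finger_gap: 0.0231
grasp_force: 40.0
```

Emit:
{"api": "step_arm", "payload": {"increments": [[[0, 0, -0.003], [0, 0, 0], 0.0], [[0, 0, -0.003], [0, 0, 0], 0.0], [[0, 0, -0.0025], [0, 0, 0], 0.0], [[0, 0, -0.0025], [0, 0, 0], 0.0], [[0, 0, 0], [0, 0, 0], 0.0]]}}

```text
time: 5.2
ee_pos: [0.4742, 0.1985, 0.2928]
eef_rot: [3.113, 0.425, -0.002]
ft_force: [8.1, -0.9, -9.6]
finger_gap: 0.0228
grasp_force: 40.0
```

Emit:
{"api": "step_arm", "payload": {"increments": [[[-0.0029, 0.0073, 0], [0, 0, -0.105], 0.0], [[-0.0029, 0.0073, 0], [0, 0, -0.105], 0.0], [[-0.0029, 0.0073, 0], [0, 0, -0.105], 0.0], [[-0.0029, 0.0073, 0], [0, 0, -0.105], 0.0], [[0, 0, 0], [0, 0, 0], 0.0]]}}

```text
time: 5.82
ee_pos: [0.4753, 0.1673, 0.2928]
eef_rot: [-2.955, -1.063, 0.004]
ft_force: [4.0, 0.4, -9.7]
finger_gap: 0.0226
grasp_force: 40.0
```

Emit:
{"api": "step_arm", "payload": {"increments": [[[-0.0014, 0.0036, 0], [0, 0, -0.052], 0.0], [[-0.0014, 0.0037, 0], [0, 0, -0.052], 0.0], [[0, 0, 0], [0, 0, 0], 0.0], [[0, 0, 0.001], [0, 0, 0], 0.0], [[0, 0, 0.001], [0, 0, 0], 0.0]]}}

```text
time: 6.45
ee_pos: [0.4777, 0.1602, 0.2918]
eef_rot: [-2.896, -1.216, 0.004]
ft_force: [-4.3, -2.2, -9.9]
finger_gap: 0.0225
grasp_force: 40.0
```

Emit:
{"api": "step_arm", "payload": {"increments": [[[0, 0, 0.002], [0, 0, 0], 0.0], [[0, 0, 0.002], [0, 0, 0], 0.0], [[0, 0, 0.002], [0, 0, 0], 0.0], [[0, 0, 0.0005], [0, 0, 0], 0.0], [[0, 0, 0], [0, 0, 0], 0.0]]}}

```text
time: 7.08
ee_pos: [0.4777, 0.1601, 0.2858]
eef_rot: [-2.896, -1.216, 0.003]
ft_force: [-5.5, -2.1, -6.5]
finger_gap: 0.0229
grasp_force: 40.0
```

The spring force follows the height, so the pin is going into the hole. I'll lower the rest of the way and let go.

Emit:
{"api": "step_arm", "payload": {"increments": [[[0, 0, 0.0015], [0, 0, 0], 0.0], [[0, 0, 0.001], [0, 0, 0], 0.0], [[0, 0, 0], [0, 0, 0], 0.0], [[0, 0, 0], [0, 0, 0], 0.03], [[0, 0, 0], [0, 0, 0], 0.06]]}}

```text
time: 7.7
ee_pos: [0.479, 0.1603, 0.2844]
eef_rot: [2.896, 1.217, 0.005]
ft_force: [-0.3, -0.9, -0.3]
finger_gap: 0.0378
grasp_force: 0.0
```

Emit:
{"api": "step_arm", "payload": {"increments": [[[0, 0, 0], [0, 0, 0], 0.06], [[0, 0, 0], [0, 0, 0], 0.06], [[0, 0, -0.02], [0, 0, 0], 0.06], [[0, 0, -0.04], [0, 0, 0], 0.06], [[0, 0, -0.03], [0, 0, 0], 0.06]]}}

```text
time: 8.32
ee_pos: [0.4784, 0.1601, 0.3749]
eef_rot: [2.896, 1.217, 0.002]
ft_force: [0.3, -0.1, -0.3]
finger_gap: 0.0601
grasp_force: 0.0
```

```bash
cat >> h.py <<'E'
from scipy.spatial.transform import Rotation as Ro
n=np.array([-.6244,-.1404,.7684]);n/=np.linalg.norm(n)
up=np.array([0,0,1])-n*n[2];up/=np.linalg.norm(up);rt=np.cross(up,n)
xb=(up-rt)/2**.5; RT=np.stack([xb,np.cross(-n,xb),-n],1)
SW=np.array([.4215,-.301,.111])
def goto(p,Rt=RT):
    s=r.state();Rc=Ro.from_rotvec(s["eef_rot"]).as_matrix()
    print("shift",(Rc.T@(p-s["ee_pos"])).round(4),"turn",Ro.from_matrix(Rc.T@Rt).as_rotvec().round(4),"pos",s["ee_pos"].round(4),"q",s["q"].round(3))
E
python3 - <<'E'
from h import *
d=grab("c");print(RT.round(3),"det",np.linalg.det(RT).round(3))
goto(SW+n*(.0025-.019+.08))
print(SW+n*(.0025-.019+.08))
X=cloud(d["scene"]);g=d["scene"]["color"].max(-1)
m=(g<60)&(X[...,2]>.285)&(X[...,2]<.33)&(abs(X[...,0]-.478)<.03)&(abs(X[...,1]-.16)<.03);print(m.sum(),np.median(X[m],0),X[m][:,2].max())
E
```

```text
[[ 0.375  0.685  0.624]
 [ 0.809 -0.571  0.14 ]
 [ 0.453  0.453 -0.768]] det 1.0
shift [-0.4048  0.2587  0.2155] turn [-0.4332  0.5368 -0.2021] pos [0.479  0.1602 0.3762] q [0.09  0.208 1.282 0.    1.646 0.865]
[ 0.38185112 -0.30991528  0.15979276]
73 [0.4805527  0.16386285 0.31436848] 0.319099423194136
```

Emit:
{"api": "step_arm", "payload": {"increments": [[[-0.05, 0.032, 0], [0, 0, 0], 0.06], [[-0.05, 0.032, 0], [0, 0, 0], 0.06], [[-0.05, 0.032, 0], [0, 0, 0], 0.06], [[-0.05, 0.032, 0], [0, 0, 0], 0.06], [[-0.05, 0.032, 0], [0, 0, 0], 0.06]]}}

```text
time: 9.05
ee_pos: [0.4169, -0.1321, 0.3723]
eef_rot: [-2.895, -1.217, 0.001]
ft_force: [-0.4, 0.0, 0.5]
finger_gap: 0.0603
grasp_force: 0.0
```

Emit:
{"api": "step_arm", "payload": {"increments": [[[-0.05, 0.032, 0], [0, 0, 0], 0.06], [[-0.05, 0.032, 0], [0, 0, 0], 0.06], [[-0.05, 0.032, 0], [0, 0, 0], 0.06], [[0, 0, 0.03], [0, 0, 0], 0.06], [[0, 0, 0.03], [0, 0, 0], 0.06]]}}

```text
time: 9.68
ee_pos: [0.3809, -0.3053, 0.3111]
eef_rot: [-2.896, -1.215, 0.0]
ft_force: [1.0, -0.2, -0.3]
finger_gap: 0.0598
grasp_force: 0.0
```

Emit:
{"api": "step_arm", "payload": {"increments": [[[0, 0, 0], [-0.087, 0.107, -0.04], 0.06], [[0, 0, 0], [-0.087, 0.107, -0.04], 0.06], [[0, 0, 0], [-0.087, 0.107, -0.04], 0.06], [[0, 0, 0], [-0.087, 0.107, -0.04], 0.06], [[0, 0, 0], [-0.087, 0.107, -0.04], 0.06]]}}

```text
time: 10.3
ee_pos: [0.3812, -0.3047, 0.3126]
eef_rot: [2.444, 1.341, 0.965]
ft_force: [-1.3, -0.2, -0.2]
finger_gap: 0.0599
grasp_force: 0.0
```

Run:
```python
from h import *
goto(SW+n*(.0025-.019+.06))
d=grab("d")
a=cv2.resize(d["top"]["color"][140:300,120:330],(400,300),interpolation=2);b=cv2.resize(d["scene"]["color"][200:320,250:410],(400,300),interpolation=2)
cv2.imwrite("pics/d.png",cv2.cvtColor(np.hstack([a,b]),cv2.COLOR_RGB2BGR))
X=cloud(d["scene"]);g=d["scene"]["color"].max(-1)
m=(g<60)&(X[...,2]>.285)&(X[...,2]<.33)&(abs(X[...,0]-.478)<.03)&(abs(X[...,1]-.16)<.03);print(m.sum(),np.median(X[m],0),X[m][:,2].max())
```

```text
shift [-0.0727 -0.0657  0.1373] turn [ 0.0008  0.0035 -0.0014] pos [ 0.3812 -0.3047  0.3126] q [-1.271  0.035  1.787  0.715  1.325 -0.887]
62 [0.48068555 0.16438533 0.3143693 ] 0.31916929130220417
```

View pics/d.png

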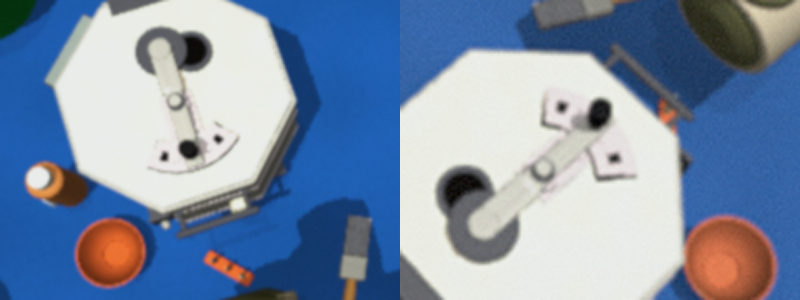

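The damper is at the middle hole with the flue half uncovered, and the grip height is unchanged from the start (0.314 m), so the pin is home. Next I move in front of the switch.

Emit:
{"api": "step_arm", "payload": {"increments": [[[-0.018, -0.0165, 0.034], [0, 0, 0], 0.06], [[-0.018, -0.0165, 0.034], [0, 0, 0], 0.06], [[-0.018, -0.0165, 0.034], [0, 0, 0], 0.06], [[-0.0185, -0.0165, 0.034], [0, 0.0035, 0], 0.06], [[0, 0, 0], [0, 0, 0], 0.06]]}}

```text
time: 11.02
ee_pos: [0.3928, -0.3058, 0.144]
eef_rot: [2.453, 1.346, 0.965]
ft_force: [-0.0, -0.2, 1.2]
finger_gap: 0.0596
grasp_force: 0.0
```

Run:
```python
from h import *
goto(SW+n*(.0025-.019))
d=grab("e")
a=cv2.resize(d["top"]["color"][170:290,320:480],(400,300),interpolation=2);b=cv2.resize(d["scene"]["color"][90:210,210:370],(400,300),interpolation=2)
cv2.imwrite("pics/e.png",cv2.cvtColor(np.hstack([a,b]),cv2.COLOR_RGB2BGR))
```

```text
shift [-0.0003  0.0025  0.0604] turn [-0.0082  0.0009 -0.0048] pos [ 0.3928 -0.3058  0.144 ] q [-1.242  0.284  1.991  0.857  0.99  -1.21 ]
```

View pics/e.png

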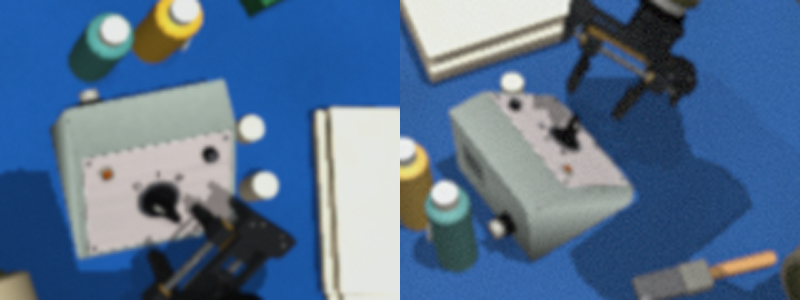

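The fingers straddle the switch's line: top crop tips near (195,190) and (150,270), switch at (160,200). The posts stand clear on the right. I'll go in along the axis.

Emit:
{"api": "step_arm", "payload": {"increments": [[[0, 0.0025, 0.015], [-0.008, 0, -0.005], 0.05], [[0, 0, 0.015], [0, 0, 0], 0.04], [[0, 0, 0.012], [0, 0, 0], 0.036], [[0, 0, 0.012], [0, 0, 0], 0.036], [[0, 0, 0], [0, 0, 0], 0.036]]}}

```text
time: 11.75
ee_pos: [0.4287, -0.3007, 0.1049]
eef_rot: [2.437, 1.344, 0.968]
ft_force: [0.1, 0.1, -0.5]
finger_gap: 0.0358
grasp_force: 0.0
```

Emit:
{"api": "step_arm", "payload": {"increments": [[[0, 0, 0.003], [0, 0, 0], 0.036], [[0, 0, 0.002], [0, 0, 0], 0.036], [[0, 0, 0], [0, 0, 0], 0.025], [[0, 0, 0], [0, 0, 0], 0.019], [[0, 0, 0], [0, 0, 0], 0.016]], "squeeze": 8}}

```text
time: 12.38
ee_pos: [0.4312, -0.3002, 0.1016]
eef_rot: [2.437, 1.344, 0.967]
ft_force: [-2.6, 1.7, 0.7]
finger_gap: 0.0161
grasp_force: 1.7
```

Emit:
{"api": "step_arm", "payload": {"increments": [[[0, 0, 0], [0, 0, 0], 0.014], [[0, 0, 0], [0, 0, 0], 0.013], [[0, 0, 0], [0, 0, 0], 0.012], [[0, 0, 0], [0, 0, 0], 0.01], [[0, 0, 0], [0, 0, 0], 0.01]]}}

```text
time: 13.0
ee_pos: [0.4301, -0.299, 0.1006]
eef_rot: [2.44, 1.347, 0.966]
ft_force: [-15.9, 3.9, 0.6]
finger_gap: 0.0119
grasp_force: 8.0
```

Emit:
{"api": "step_arm", "payload": {"increments": [[[0, -0.001, -0.0005], [0, 0, 0], 0.01], [[0, -0.001, -0.0005], [0, 0, 0], 0.01], [[0, 0, 0], [0, 0, 0], 0.01], [[0, 0, 0], [0, 0, 0], 0.01], [[0, 0, 0], [0, 0, 0], 0.01]]}}

```text
time: 13.62
ee_pos: [0.4295, -0.299, 0.101]
eef_rot: [2.437, 1.344, 0.967]
ft_force: [5.6, 1.9, -11.5]
finger_gap: 0.0118
grasp_force: 8.0
```

Emit:
{"api": "step_arm", "payload": {"increments": [[[0, 0, 0.0005], [0, 0, 0], 0.0], [[0, 0, 0], [0, 0, 0], 0.0], [[0, 0, 0], [0, 0, 0.08], 0.0], [[0, 0, 0], [0, 0, 0.08], 0.0], [[0, 0, 0], [0, 0, 0.08], 0.0]], "squeeze": 40}}

```text
time: 14.25
ee_pos: [0.4302, -0.2998, 0.1015]
eef_rot: [2.642, 1.063, 1.02]
ft_force: [6.5, 0.4, -8.1]
finger_gap: 0.0119
grasp_force: 40.0
```

Run:
```python
from h import *
s=r.state();Rc=Ro.from_rotvec(s["eef_rot"]).as_matrix()
print("F tool",Rc.T@s["ft_force"],"M tool",Rc.T@s["moment"],"gap",s["finger_gap"]);goto(SW-n*.0165)
```

```text
F tool [-0.71374288  0.64798333 10.34496997] M tool [-0.05139744 -0.3632401  -0.14664318] gap 0.011923788449061038
shift [-0.0002 -0.001   0.0036] turn [ 0.0068  0.0021 -0.239 ] pos [ 0.4302 -0.2998  0.1015] q [-1.154  0.397  1.983  0.966  0.869 -1.04 ]
```

Emit:
{"api": "step_arm", "payload": {"increments": [[[0, 0, 0.0005], [0, 0, 0.109], 0.0], [[0, 0, 0], [0, 0, 0.109], 0.0], [[0, 0, 0], [0, 0, 0.109], 0.0], [[0, 0, 0], [0, 0, 0.109], 0.0], [[0, 0, 0], [0, 0, 0.109], 0.0]]}}

```text
time: 14.88
ee_pos: [0.4312, -0.302, 0.1019]
eef_rot: [-2.877, -0.314, -1.048]
ft_force: [12.8, -8.4, -11.0]
finger_gap: 0.0118
grasp_force: 40.0
```

Run:
```python
from h import *
s=r.state();Rc=Ro.from_rotvec(s["eef_rot"]).as_matrix()
print("F tool",Rc.T@s["ft_force"],"M tool",Rc.T@s["moment"],"gap",s["finger_gap"]);goto(SW-n*.0165)
```

```text
F tool [ 1.12305653 10.84864321 15.36921049] M tool [-1.55366218 -0.0392664  -0.07584353] gap 0.011826384339588469
shift [-0.0013 -0.0031  0.0036] turn [ 0.0127  0.0017 -0.785 ] pos [ 0.4312 -0.302   0.1019] q [-1.154  0.398  1.98   0.969  0.866 -0.494]
```

Emit:
{"api": "step_arm", "payload": {"increments": [[[0, 0.0005, 0.0006], [0, 0, 0], 0.0], [[0, 0, 0], [0, 0, 0], 0.0], [[0, 0, 0], [0, 0, 0], 0.02], [[0, 0, 0], [0, 0, 0], 0.036], [[0, 0, 0], [0, 0, 0], 0.036]], "squeeze": 8}}

```text
time: 15.5
ee_pos: [0.4307, -0.2996, 0.1004]
eef_rot: [-2.872, -0.322, -1.044]
ft_force: [0.4, -1.1, -0.6]
finger_gap: 0.0356
grasp_force: 0.0
```

Emit:
{"api": "step_arm", "payload": {"increments": [[[0, 0, -0.01], [0, 0, 0], 0.036], [[0, 0, -0.03], [0, 0, 0], 0.036], [[0, 0, -0.05], [0, 0, 0], 0.036], [[0, 0, -0.05], [0, 0, 0], 0.036], [[0, 0, -0.05], [0, 0, 0], 0.036]]}}

```text
time: 16.12
ee_pos: [0.3101, -0.3253, 0.2478]
eef_rot: [-2.873, -0.321, -1.043]
ft_force: [0.7, -0.3, 0.2]
finger_gap: 0.0365
grasp_force: 0.0
```

Run:
```python
from h import *
s=r.state();print(s["time"],s["ee_pos"])
d=grab("f")
a=cv2.resize(d["top"]["color"][120:290,320:480],(400,425),interpolation=2);b=cv2.resize(d["scene"]["color"][90:260,210:370],(400,425),interpolation=2)
cv2.imwrite("pics/f.png",cv2.cvtColor(np.hstack([a,b]),cv2.COLOR_RGB2BGR))
o=np.array([.4424,-.2952,.0967])
for k in d:
    X=cloud(d[k])-o;h=X@n;u=X@rt;v=X@up;m=(np.hypot(u,v)<.05)&(h>.028)&(h<.038)&(d[k]["color"].max(-1)<110)
    print(k,m.sum(),cv2.minAreaRect(np.stack([u[m],v[m]],1).astype(np.float32)) if m.sum()>4 else "")
X=cloud(d["scene"]);g=d["scene"]["color"].max(-1)
m=(g<60)&(X[...,2]>.285)&(X[...,2]<.33)&(abs(X[...,0]-.478)<.03)&(abs(X[...,1]-.16)<.03);print(m.sum(),np.median(X[m],0))
```

```text
16.125 [ 0.31007851 -0.3253192   0.24775935]
scene 27 ((0.002508772537112236, -0.005848497152328491), (0.011912403628230095, 0.0459236316382885), 5.234214782714844)
top 46 ((0.0027815476059913635, -0.006532637402415276), (0.04107115417718887, 0.009696158580482006), 88.431396484375)
62 [0.48047194 0.16462985 0.31463964]
```

View pics/f.png

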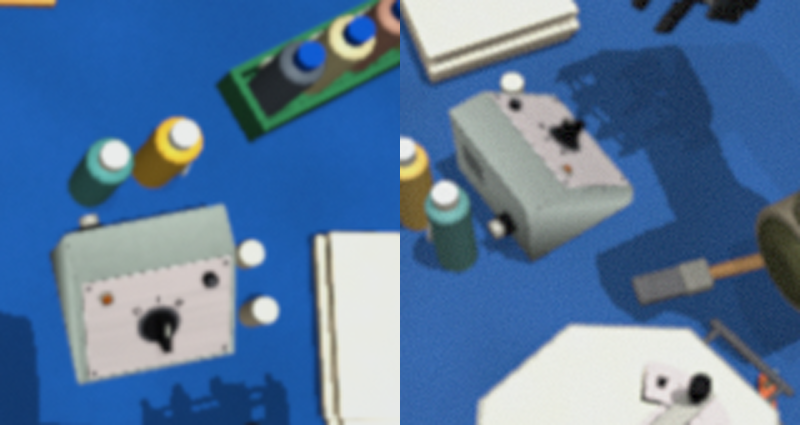

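The bar now stands straight up the panel (top crop (160,328), within about 2–5° of straight), which is low. The bottles and posts are where they were, the damper is still half open, and the gripper is clear.

```bash
python3 -c "
from workcell import r
print(r.finish_job())"
```

```text
the job is handed in; nothing more can be done
None
```

The vent damper is at half open with its pin home and the heat switch is on low, done in that order in about 16 s; the bottles, posts and bowl were not touched, and the job is handed in (no verdict was shown).

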